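# Play the crank music box once

## Robot

A 6-joint arm with a two-finger parallel gripper is mounted at the origin on the work surface. World frame = base frame: x ahead of the robot, y to its left, z up, the work surface at z = 0. Lengths are in m, angles in rad, forces in N, time in s.
With the tool pointing down it reaches from about 0.25 to 0.725 m from the base axis. Payload 4 kg.
Tool frame: the origin (TCP) lies at the very end of the fingers, on their centre line; the grasp point (between the pads) lies 19 mm behind it; x points along the fingers, y is the direction in which the jaws open and shut, and the axes are right-handed (so a half turn about x gives the same grasp; the last joint's range is limited). The gripper opens to 85 mm and grips with 20 to 120 N. Pads are 22 mm wide; open, the fingers measure 114 mm over their backs; the gripper's body (76 mm by 85 mm) begins 54 mm behind the grasp point. The pads swing forward as they close: fully open they stand 13 mm farther back than shut.
Start: joints at [-1.217, 0.241, 0.005, 1.335, 0, 1.571], TCP at [0.173, -0.469, 0.231] pointing down, gripper open.
Joint ranges: [-2.72, 2.72], [-1.05, 1.87], [-1.09, 1.28], [-1.99, 2.15], [-1.42, 1.44], [-3.14, 3.14]. Speed limits (rad/s): [2.79, 2.79, 3.14, 3.14, 3.14, 3.14].

## Interface

Orientations are given as a unit quaternion [x, y, z, w].
In Python, from workcell import get_obs, camera, job_done gives the robot as it stands. The module is installed in compiled form; this text tells all that it offers.
- The arm moves only by the tool arm_command, never from a script. Its argument "motion" is a list of rows, each an object of numbers: "x", "y", "z": the shift along the tool's x, y, z in m; "roll": the turn about the tool's x in rad; "fingers": the opening, from 0 (shut) to 1 (fully open). A call has 1 to 20 rows; each row shifts and turns the pose as measured when the row begins, along the tool's axes as they then stand; what a row does not reach is not made up. A row lasts 1/12 s, in which the tool goes at most 41.7 mm and 7.16 degrees, less where a joint would pass 70% of its speed; a pose out of reach is approached as far as the arm can. A call is refused whole if a number of a shift passes 0.0417 or a number of a turn 0.125, either way. A call with a gripper value outside its range is refused whole. The fingers move at their own pace and stop on an object; the grip force is fixed at half the most. Time passes only in rows, so rows that do not move let the fingers close. It gives the time, the measured TCP pose, the force and the opening at its end, in the units of the state.
- get_obs(): the state, without advancing time (a new reading comes with each control period).
- camera(name): name is "scene" or "top"; returns a dict with "frame" (400x640x3 uint8, red, green, blue), "intrinsics" (3x3 intrinsics, pixels), "k1" (the pictures are not rectified: a ray, as slopes to the right and down, at radius r is drawn at 1 + k1 r^2 times it, then the intrinsics apply), "rvec" (rotation vector, rad) and "tvec" (3), from world to camera coordinates, as OpenCV has them. Camera axes: x right, y down, z forward; pixel columns grow to the right and rows downward; lengths in m; the calibration is good to about 2 mm. A picture is of the moment at which its call begins. There is no depth.
- job_done(): hands the job in, once; it reports no verdict.
The state is a dict: "clock": time; "joint_pos": joint angles; "joint_vel": joint speeds; "tau": joint torques, N m; "eef_pos": TCP position; "tool_rot": TCP orientation; "ft_force": force on the tool from outside, world axes, zero at the start; "ft_torque": the same for the moment, N m; "grip_width": finger opening in m.
Only numpy, scipy, OpenCV 4.12 (cv2) and the standard library are available. Lean on these libraries where they do the work, as an engineer would, in place of code of your own. Each camera call takes 0.05 s, during which the arm holds its last target.

## Task

Play the music box through once: take the upright grip of the crank on top of the wooden box and swing the crank exactly one full turn clockwise (seen from above), so that the grip ends where it began. Keep hold of the grip all the way round, let go only once it is back, and do not shift the lamp.

Things in the scene. Friction and masses are not known exactly. Their poses are not given: they have to be found in the camera images.
- crank (a joint): the music box's crank, turning about a vertical axle in the middle of the box's top; in rad, growing clockwise seen from above, no stops; starts anywhere from -2.4 to 2.4. A flat steel arm 8 mm thick (its top 92 mm above the table) reaches 55 mm from the axle to the grip's pin. It turns with light drag (about 1 N at the grip) and stays where it is left
- grip: the crank's grip: a dark wooden upright cylinder, 24 mm in diameter and 50 mm tall (from 95 to 145 mm above the table), standing on the free end of the crank arm and spinning freely about its own vertical pin, so a hand can hold it at a constant heading while the crank goes round. Origin at its centre, 120 mm above the table; z up along the pin
- axle (a point): point on the crank's turning axis at the height of the grip's centre (120 mm above the table, 55 mm level from the grip's centre); nothing solid is there, the arm's top is 28 mm below. The music box under it is wooden, 150 x 150 mm and 76 mm high, and stands fixed; it may be in any of three places in a row, the other two holding the lamp and a green glass jar 115 mm high
- lamp: bystander: a loose round battery lamp, 92 mm in diameter and 130 mm high, white with grey base and cap and a small black turning knob on top; origin at the centre of its underside
There are look-alikes about, which are no part of the job. What is shaped like the part that bears crank but orange is not meant.

How it is judged:
By the outcome, as a careful person would: the job done as asked, in the order asked, and still so for the second after the job is handed in, with the robot touching nothing.
It also fails if it takes over 48 s, if anything falls off the work surface, if the arm or the gripper's body presses on something with over 40 N, if the wrist force passes 120 N, or if a joint passes its speed limit or range.

## Working session

There is one attempt and no reset: what is moved stays moved. The work goes in short steps, Python scripts to look and compute and a tool call to move; the robot and the scene stay as the last step left them, time stands still between calls to the robot, and variables do not carry over. Pictures are saved under pics/ and viewed, and the job is handed in when it is done.

Besides the shell and the picture viewer there is one more tool, called by a JSON object that holds its "api" and its "payload", one argument or row to a line. arm_command: Moves the arm, as the interface text tells. Its arguments: {"type":"object","properties":{"motion":{"type":"array","items":{"type":"object","properties":{"x":{"type":"number"},"y":{"type":"number"},"z":{"type":"number"},"roll":{"type":"number"},"fingers":{"type":"number"}}}}},"required":["motion"]}

```bash
mkdir -p pics; cat > h.py <<'E'
import numpy as np,cv2
from workcell import get_obs,camera,job_done
def snap(n,tag):
    c=camera(n); cv2.imwrite(f'pics/{tag}.png',c['frame'][:,:,::-1]); return c
def ray(c,u,v):
    K=np.array(c['intrinsics']);k=c['k1']
    d=np.array([(u-K[0,2])/K[0,0],(v-K[1,2])/K[1,1]]);s=d.copy()
    for _ in range(30): s=d/(1+k*(s@s))
    R=cv2.Rodrigues(np.array(c['rvec'],float))[0];t=np.array(c['tvec'],float).ravel()
    return -R.T@t, R.T@np.array([s[0],s[1],1])
def onz(c,u,v,z):
    o,d=ray(c,u,v); return o+d*(z-o[2])/d[2]
def proj(c,P):
    K=np.array(c['intrinsics'])
    R=cv2.Rodrigues(np.array(c['rvec'],float))[0];p=R@np.array(P)+np.array(c['tvec'],float).ravel()
    s=p[:2]/p[2]; s=s*(1+c['k1']*(s@s)); return s[0]*K[0,0]+K[0,2],s[1]*K[1,1]+K[1,2]
E
python3 - <<'E'
from h import *
import pickle
o=get_obs();print(o['clock'],o['eef_pos'],o['tool_rot'],o['grip_width'])
C={n:snap(n,n+'0') for n in('scene','top')}
pickle.dump(C,open('c0.pkl','wb'))
for n in C: print(n,ray(C[n],320,200))
E
```

```text
0.0 [ 0.17300733 -0.46843467  0.23040276] [-0.69595154 -0.12516181  0.6961949  -0.12368768] 0.08515521495647416
scene (array([1.22955731, 0.36541507, 0.7031866 ]), array([-0.71003889, -0.369914  , -0.59933082]))
top (array([0.38041515, 0.01101627, 1.20853126]), array([ 0.14893177, -0.00122815, -0.98898786]))
```

View pics/scene0.png

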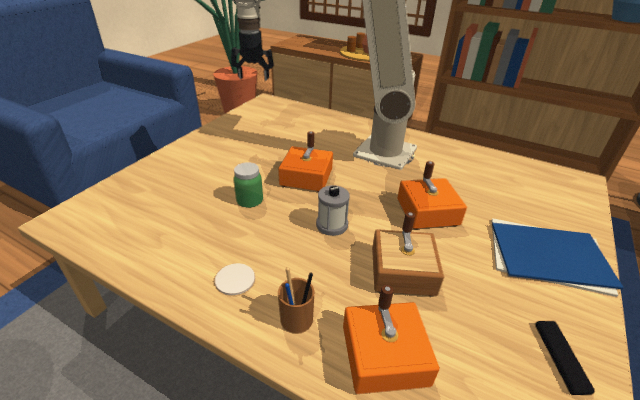

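View pics/top0.png

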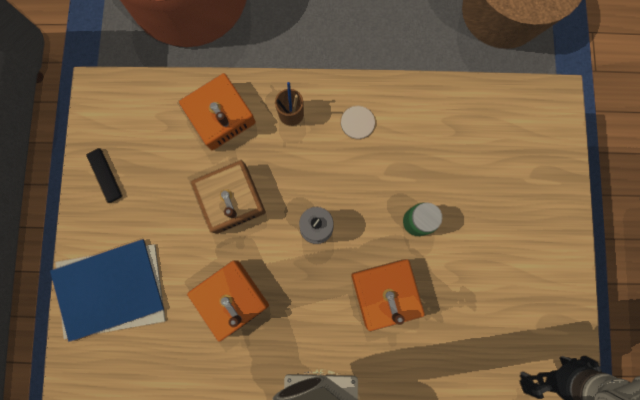

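Candidates, by top-image pixel: wooden box with grip (230,211), and orange look-alikes with grips at (222,118), (234,320) and (398,318). By the description I choose the wooden one, at scene (408,222). Next is a close crop to check it.

```bash
python3 - <<'E'
import pickle;from h import *
C=pickle.load(open('c0.pkl','rb'))
a=C['top']['frame'][150:250,180:280,::-1];b=C['scene']['frame'][205:305,360:460,::-1]
cv2.imwrite('pics/crop0.png',cv2.resize(np.hstack([a,b]),(800,400),interpolation=cv2.INTER_CUBIC))
E
```

```text
(no output)
```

View pics/crop0.png

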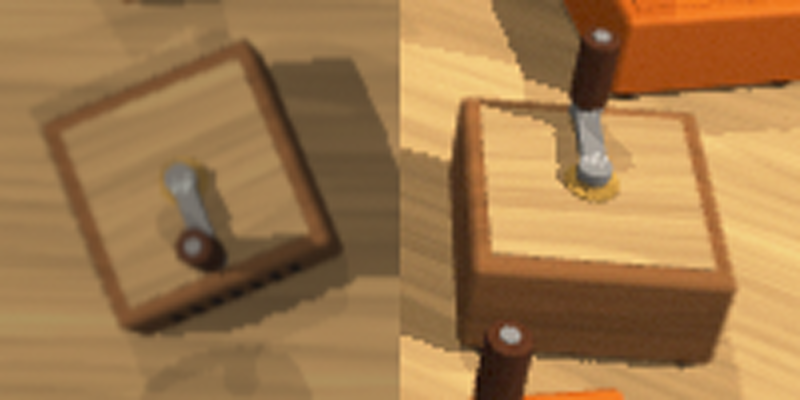

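The crop shows the wooden box. The cap of its grip is at top (228.2,211.5) and scene (410.5,214.2). The axle hub is at top (225,195), and the box-top corners are visible.

```bash
python3 - <<'E'
import pickle;from h import *
C=pickle.load(open('c0.pkl','rb'));T,S=C['top'],C['scene']
def tri(a,b):
    (o1,d1),(o2,d2)=ray(T,*a),ray(S,*b)
    s=np.linalg.lstsq(np.c_[d1,-d2],o2-o1,rcond=None)[0];p,q=o1+d1*s[0],o2+d2*s[1];return (p+q)/2,np.linalg.norm(p-q)
print('grip tri',tri((228.2,211.5),(410.5,214.2)))
print('grip z.145',onz(T,228.2,211.5,.145),onz(S,410.5,214.2,.145))
tc=[onz(T,180+x/4,150+y/4,.076) for x,y in[(245,42),(45,125),(130,328),(338,248)]]
sc=[onz(S,360+(x-400)/4,205+y/4,.076) for x,y in[(470,98),(690,112),(733,290),(470,270)]]
for c in(tc,sc):
    print(np.round(c,4).tolist(),np.mean(c,0),[round(np.linalg.norm(c[i]-c[i-1]),3) for i in range(4)])
print('hub',onz(T,225,195,.096),onz(S,408.5,247,.096))
print('lamp',onz(T,317,223,.13),onz(S,333,191,.13),'jar',onz(T,428,217,.115),'orange grips',onz(T,234,320,.145),onz(T,222,114,.145))
from scipy.spatial.transform import Rotation as R
print(R.from_quat(get_obs()['tool_rot']).as_matrix().round(3))
E
```

```text
grip tri (array([0.50782243, 0.23381516, 0.14483048]), np.float64(0.0023529543781605072))
grip z.145 [0.50812594 0.23263218 0.145     ] [0.50745024 0.23491874 0.145     ]
[[0.6523, 0.2189, 0.076], [0.5945, 0.3483, 0.076], [0.4624, 0.2853, 0.076], [0.5169, 0.1526, 0.076]] [0.55653233 0.25128192 0.076     ] [np.float64(0.151), np.float64(0.142), np.float64(0.146), np.float64(0.143)]
[[0.5219, 0.1648, 0.076], [0.4635, 0.2911, 0.076], [0.599, 0.3521, 0.076], [0.6586, 0.2191, 0.076]] [0.56073558 0.25677651 0.076     ] [np.float64(0.147), np.float64(0.139), np.float64(0.149), np.float64(0.146)]
hub [0.55639748 0.25307867 0.096     ] [0.56569519 0.25747141 0.096     ]
lamp [0.48567432 0.01599607 0.13      ] [0.49800508 0.02223908 0.13      ] jar [ 0.50728719 -0.26033197  0.115     ] orange grips [0.25045291 0.20740271 0.145     ] [0.75499472 0.2603449  0.145     ]
[[-0.001  0.346 -0.938]
 [ 0.002 -0.938 -0.346]
 [-1.    -0.002 -0.   ]]
```

{"api": "arm_command", "payload": {
  "motion": [
    {"roll":-0.1},
    {"roll":-0.1},
    {"roll":-0.1},
    {"roll":-0.1},
    {"roll":-0.1},
    {"roll":-0.1},
    {"roll":-0.1},
    {"roll":-0.1},
    {"roll":0}
  ]
}}

```text
schema error: expected keys x, y, z, roll, fingers
```

```bash
cat >> h.py <<'E'
from scipy.spatial.transform import Rotation as Rn
def to(p):
    o=get_obs();M=Rn.from_quat(o['tool_rot']).as_matrix();d=M.T@(np.array(p)-o['eef_pos'])
    print('t',round(o['clock'],2),'pos',np.round(o['eef_pos'],4),'j',np.round(o['joint_pos'],2),'w',round(o['grip_width'],4),'F',np.round(o['ft_force'],1),'head',round(np.arctan2(M[1,1],M[0,1]),3),'toolx',M[:,0].round(3));print('shift in tool',d.round(4))
E
python3 -c "
from h import *
to([.508,.234,.23])"
```

```text
t 0.1 pos [ 0.173  -0.4685  0.2305] j [-1.22  0.24  0.    1.34  0.    1.57] w 0.0856 F [ 0.4 -0.7 -0.6] head -1.217 toolx [-0.001  0.002 -1.   ]
shift in tool [ 0.0015 -0.5429 -0.5576]
```

{"api": "arm_command", "payload": {
  "motion": [
    {"x":0,"y":0,"z":0,"roll":-0.1,"fingers":1},
    {"x":0,"y":0,"z":0,"roll":-0.1,"fingers":1},
    {"x":0,"y":0,"z":0,"roll":-0.1,"fingers":1},
    {"x":0,"y":0,"z":0,"roll":-0.1,"fingers":1},
    {"x":0,"y":0,"z":0,"roll":-0.1,"fingers":1},
    {"x":0,"y":0,"z":0,"roll":-0.1,"fingers":1},
    {"x":0,"y":0,"z":0,"roll":-0.1,"fingers":1},
    {"x":0,"y":0,"z":0,"roll":-0.1,"fingers":1},
    {"x":0,"y":0,"z":0,"roll":0,"fingers":1}
  ]
}}

```text
clock: 0.85
eef_pos: [0.1718, -0.4652, 0.2254]
tool_rot: [0.586, 0.402, -0.584, 0.393]
ft_force: [-0.7, -0.1, -0.3]
grip_width: 0.0853
```

```bash
python3 -c "
from h import *
to([.508,.234,.23])"
```

```text
t 0.85 pos [ 0.1718 -0.4652  0.2254] j [-1.22  0.25 -0.    1.34  0.    0.73] w 0.0853 F [-0.7 -0.1 -0.3] head -0.378 toolx [-0.005  0.013 -1.   ]
shift in tool [ 0.0028  0.0547 -0.7739]
```

{"api": "arm_command", "payload": {
  "motion": [
    {"x":-0.001,"y":0.0027,"z":-0.038,"roll":0,"fingers":1},
    {"x":-0.001,"y":0.0027,"z":-0.038,"roll":0,"fingers":1},
    {"x":-0.001,"y":0.0027,"z":-0.038,"roll":0,"fingers":1},
    {"x":-0.001,"y":0.0027,"z":-0.038,"roll":0,"fingers":1},
    {"x":-0.001,"y":0.0027,"z":-0.038,"roll":0,"fingers":1},
    {"x":-0.001,"y":0.0027,"z":-0.038,"roll":0,"fingers":1},
    {"x":-0.001,"y":0.0027,"z":-0.038,"roll":0,"fingers":1},
    {"x":-0.001,"y":0.0027,"z":-0.038,"roll":0,"fingers":1},
    {"x":-0.001,"y":0.0027,"z":-0.038,"roll":0,"fingers":1},
    {"x":-0.001,"y":0.0027,"z":-0.038,"roll":0,"fingers":1}
  ]
}}

```text
clock: 1.68
eef_pos: [0.3446, -0.1166, 0.2352]
tool_rot: [0.595, 0.389, -0.593, 0.378]
ft_force: [0.9, -0.5, 0.4]
grip_width: 0.085
```

```bash
python3 -c "
from h import *
to([.508,.234,.23])"
```

```text
t 1.68 pos [ 0.3446 -0.1166  0.2352] j [-0.34 -0.02 -0.29  1.32  0.01  1.66] w 0.085 F [ 0.9 -0.5  0.4] head -0.425 toolx [-0.007  0.015 -1.   ]
shift in tool [ 0.0094  0.0045 -0.3867]
```

{"api": "arm_command", "payload": {
  "motion": [
    {"x":0,"y":0.0005,"z":-0.038,"roll":0,"fingers":1},
    {"x":0,"y":0.0005,"z":-0.038,"roll":0,"fingers":1},
    {"x":0,"y":0.0005,"z":-0.038,"roll":0,"fingers":1},
    {"x":0,"y":0.0005,"z":-0.038,"roll":0,"fingers":1},
    {"x":0,"y":0.0005,"z":-0.038,"roll":0,"fingers":1},
    {"x":0,"y":0.0005,"z":-0.038,"roll":0,"fingers":1},
    {"x":0,"y":0.0005,"z":-0.038,"roll":0,"fingers":1},
    {"x":0,"y":0.0005,"z":-0.038,"roll":0,"fingers":1},
    {"x":0,"y":0.0005,"z":-0.038,"roll":0,"fingers":1},
    {"x":0,"y":0.0005,"z":-0.028,"roll":0,"fingers":1},
    {"x":0,"y":0,"z":0,"roll":-0.1,"fingers":1},
    {"x":0,"y":0,"z":0,"roll":-0.1,"fingers":1},
    {"x":0,"y":0,"z":0,"roll":-0.1,"fingers":1},
    {"x":0,"y":0,"z":0,"roll":-0.1,"fingers":1},
    {"x":0,"y":0,"z":0,"roll":-0.1,"fingers":1},
    {"x":0,"y":0,"z":0,"roll":-0.1,"fingers":1},
    {"x":0,"y":0,"z":0,"roll":-0.1,"fingers":1},
    {"x":0,"y":0,"z":0,"roll":0,"fingers":1}
  ]
}}

```text
clock: 3.18
eef_pos: [0.5085, 0.2467, 0.2307]
tool_rot: [0.427, 0.57, -0.427, 0.557]
ft_force: [0.7, -0.1, 0.7]
grip_width: 0.0855
```

```bash
python3 -c "
from h import *
to([.508,.234,.17])"
```

```text
t 3.18 pos [0.5085 0.2467 0.2307] j [0.44 0.38 0.2  1.4  0.02 1.74] w 0.0855 F [ 0.7 -0.1  0.7] head 0.274 toolx [-0.015  0.011 -1.   ]
shift in tool [ 0.0605 -0.0032  0.0129]
```

{"api": "arm_command", "payload": {
  "motion": [
    {"x":0.01,"y":-0.0015,"z":0.007,"roll":0,"fingers":1},
    {"x":0.015,"y":-0.0015,"z":0.006,"roll":0,"fingers":1},
    {"x":0.02,"y":0,"z":0,"roll":0,"fingers":1},
    {"x":0.01,"y":0,"z":0,"roll":0,"fingers":1},
    {"x":0,"y":0,"z":0,"roll":0,"fingers":1}
  ]
}}

```text
clock: 3.6
eef_pos: [0.5086, 0.2336, 0.1735]
tool_rot: [0.434, 0.565, -0.433, 0.552]
ft_force: [-1.1, -0.1, 0.1]
grip_width: 0.0854
```

```bash
python3 -c "
from h import *
to([.508,.234,.105])
a=snap('top','t1')['frame'];b=snap('scene','s1')['frame']
cv2.imwrite('pics/c1.png',cv2.resize(np.hstack([a[150:250,180:280,::-1],b[180:280,360:460,::-1]]),(800,400),interpolation=cv2.INTER_CUBIC))
"
```

```text
t 3.6 pos [0.5086 0.2336 0.1735] j [0.42 0.39 0.07 1.25 0.02 1.74] w 0.0854 F [-1.1 -0.1  0.1] head 0.251 toolx [-0.014  0.011 -1.   ]
shift in tool [0.0685 0.0003 0.0005]
```

View pics/c1.png

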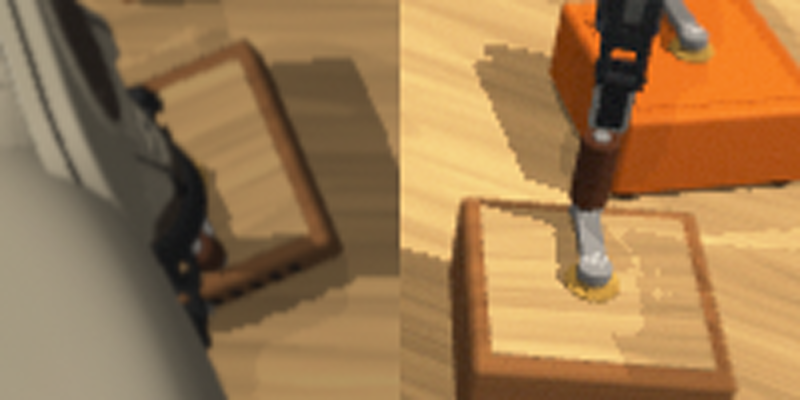

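The scene crop shows the gripper hanging directly over the grip cap, at about crop (600,130). Now I descend.

{"api": "arm_command", "payload": {
  "motion": [
    {"x":0.015,"y":0,"z":0,"roll":0,"fingers":1},
    {"x":0.015,"y":0,"z":0,"roll":0,"fingers":1},
    {"x":0.015,"y":0,"z":0,"roll":0,"fingers":1},
    {"x":0.013,"y":0,"z":0,"roll":0,"fingers":1},
    {"x":0,"y":0,"z":0,"roll":0,"fingers":1}
  ]
}}

```text
clock: 4.12
eef_pos: [0.5136, 0.2373, 0.1224]
tool_rot: [0.44, 0.561, -0.431, 0.553]
ft_force: [0.4, -0.7, 1.0]
grip_width: 0.0851
```

```bash
python3 -c "
from h import *
to([.508,.234,.106])"
```

```text
t 4.12 pos [0.5136 0.2373 0.1224] j [ 0.42  0.43 -0.01  1.12  0.02  1.75] w 0.0851 F [ 0.4 -0.7  1. ] head 0.244 toolx [-0.     0.017 -1.   ]
shift in tool [ 0.0163 -0.0063  0.0022]
```

{"api": "arm_command", "payload": {
  "motion": [
    {"x":0.008,"y":-0.004,"z":0.001,"roll":0,"fingers":1},
    {"x":0.008,"y":-0.003,"z":0.001,"roll":0,"fingers":1},
    {"x":0,"y":0,"z":0,"roll":0,"fingers":1}
  ]
}}

```text
clock: 4.37
eef_pos: [0.5093, 0.2351, 0.1092]
tool_rot: [0.443, 0.559, -0.43, 0.553]
ft_force: [-0.5, 0.1, -0.4]
grip_width: 0.0854
```

```bash
python3 -c "
from h import *
to([.508,.234,.106])"
```

```text
t 4.37 pos [0.5093 0.2351 0.1092] j [ 0.42  0.43 -0.05  1.07  0.02  1.75] w 0.0854 F [-0.5  0.1 -0.4] head 0.241 toolx [ 0.005  0.02  -1.   ]
shift in tool [ 0.0032 -0.0015  0.0008]
```

{"api": "arm_command", "payload": {
  "motion": [
    {"x":0.002,"y":-0.001,"z":0.0005,"roll":0,"fingers":0.6},
    {"x":0,"y":0,"z":0,"roll":0,"fingers":0.45},
    {"x":0,"y":0,"z":0,"roll":0,"fingers":0.35},
    {"x":0,"y":0,"z":0,"roll":0,"fingers":0},
    {"x":0,"y":0,"z":0,"roll":0,"fingers":0},
    {"x":0,"y":0,"z":0,"roll":0,"fingers":0},
    {"x":0,"y":0,"z":0,"roll":0,"fingers":0},
    {"x":0,"y":0,"z":0,"roll":0,"fingers":0}
  ]
}}

```text
clock: 5.03
eef_pos: [0.5094, 0.235, 0.1111]
tool_rot: [0.444, 0.559, -0.429, 0.553]
ft_force: [-0.6, -0.0, -0.1]
grip_width: 0.0224
```

```bash
python3 -c "
from h import *
to([.5585,.254,.108])"
```

```text
t 5.03 pos [0.5094 0.235  0.1111] j [ 0.42  0.43 -0.05  1.07  0.02  1.76] w 0.0224 F [-0.6 -0.  -0.1] head 0.239 toolx [ 0.007  0.021 -1.   ]
shift in tool [ 0.0039  0.0522 -0.0068]
```

{"api": "arm_command", "payload": {
  "motion": [
    {"x":0,"y":0,"z":0,"roll":0,"fingers":0},
    {"x":0,"y":0,"z":0,"roll":0,"fingers":0},
    {"x":0,"y":0,"z":0,"roll":0,"fingers":0}
  ]
}}

```text
clock: 5.28
eef_pos: [0.5093, 0.235, 0.1111]
tool_rot: [0.444, 0.559, -0.429, 0.553]
ft_force: [0.2, -0.2, 0.4]
grip_width: 0.0226
```

```bash
python3 -c "
from h import *
to([.5585,.254,.108])
b=snap('scene','s2')['frame']
cv2.imwrite('pics/c2.png',cv2.resize(b[180:280,360:460,::-1],(600,600),interpolation=cv2.INTER_CUBIC))
"
```

```text
t 5.28 pos [0.5093 0.235  0.1111] j [ 0.42  0.43 -0.05  1.07  0.02  1.76] w 0.0226 F [ 0.2 -0.2  0.4] head 0.239 toolx [ 0.007  0.021 -1.   ]
shift in tool [ 0.0038  0.0522 -0.0068]
```

View pics/c2.png

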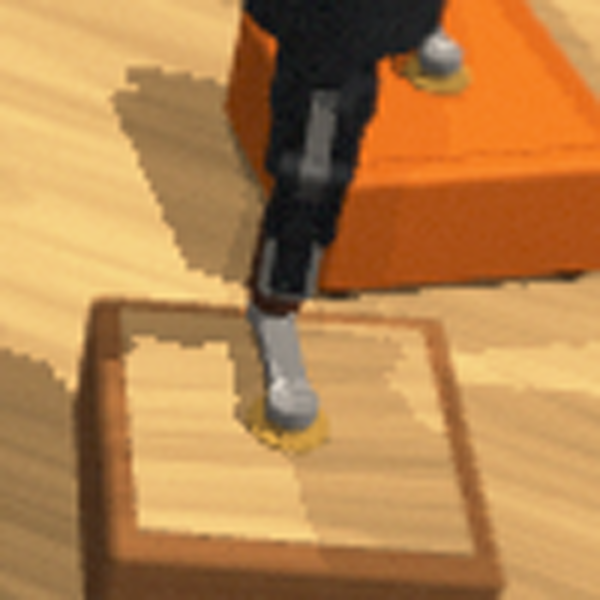

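```bash
cat >> h.py <<'E'
def plan(c,n,deg,zt=.110,r=.055):
    o=get_obs();M=Rn.from_quat(o['tool_rot']).as_matrix();p=o['eef_pos'];v=p[:2]-c
    th=np.arctan2(v[1],v[0]);print('theta',np.degrees(th)%360,'r',np.linalg.norm(v))
    for i in range(n):
        a,b=th-np.radians(deg)*i,th-np.radians(deg)*(i+1)
        d=M.T@np.array([r*(np.cos(b)-np.cos(a)),r*(np.sin(b)-np.sin(a)),(zt-p[2])/n]);print(d.round(4).tolist())
E
python3 -c "
from h import *
plan(np.array([.5604,.2553]),8,7.5)"
```

```text
theta 201.68362756478564 r 0.05494223669556816
[0.0003, -0.0005, -0.0072]
[0.0003, 0.0004, -0.0072]
[0.0003, 0.0013, -0.0071]
[0.0003, 0.0023, -0.0068]
[0.0003, 0.0031, -0.0065]
[0.0003, 0.0039, -0.006]
[0.0003, 0.0047, -0.0054]
[0.0003, 0.0054, -0.0048]
```

{"api": "arm_command", "payload": {
  "motion": [
    {"x":0,"y":-0.0005,"z":-0.004,"roll":0,"fingers":0},
    {"x":0,"y":0.0,"z":-0.006,"roll":0,"fingers":0},
    {"x":0,"y":0.001,"z":-0.007,"roll":0,"fingers":0},
    {"x":0,"y":0.002,"z":-0.007,"roll":0,"fingers":0},
    {"x":0,"y":0.003,"z":-0.0065,"roll":0,"fingers":0}
  ]
}}

```text
clock: 5.75
eef_pos: [0.5041, 0.2662, 0.1111]
tool_rot: [0.443, 0.559, -0.432, 0.552]
ft_force: [-3.0, -0.6, 0.0]
grip_width: 0.0227
```

```bash
python3 -c "
from h import *
to([.5,.2,.11])
plan(np.array([.5604,.2553]),8,8)"
```

```text
t 5.75 pos [0.5041 0.2662 0.1111] j [ 0.48  0.45 -0.02  1.09  0.02  1.81] w 0.0227 F [-3.  -0.6  0. ] head 0.237 toolx [ 0.001  0.019 -1.   ]
shift in tool [-0.0001 -0.0195  0.0634]
theta 169.06380670202864 r 0.05738036613435663
[0.0003, 0.0037, -0.0067]
[0.0003, 0.0046, -0.0062]
[0.0003, 0.0054, -0.0055]
[0.0003, 0.0061, -0.0047]
[0.0002, 0.0067, -0.0038]
[0.0002, 0.0071, -0.0028]
[0.0002, 0.0075, -0.0018]
[0.0002, 0.0076, -0.0007]
```

{"api": "arm_command", "payload": {
  "motion": [
    {"x":0,"y":0.0037,"z":-0.0067,"roll":0,"fingers":0},
    {"x":0,"y":0.0046,"z":-0.0062,"roll":0,"fingers":0},
    {"x":0,"y":0.0054,"z":-0.0055,"roll":0,"fingers":0},
    {"x":0,"y":0.0061,"z":-0.0047,"roll":0,"fingers":0},
    {"x":0,"y":0.0067,"z":-0.0038,"roll":0,"fingers":0},
    {"x":0,"y":0.0071,"z":-0.0028,"roll":0,"fingers":0}
  ]
}}

```text
clock: 6.25
eef_pos: [0.5338, 0.3086, 0.1111]
tool_rot: [0.442, 0.558, -0.431, 0.554]
ft_force: [0.9, -4.4, 0.1]
grip_width: 0.0227
```

```bash
python3 -c "
from h import *
to([.5,.2,.11])
plan(np.array([.5604,.2553]),8,8)
b=snap('scene','s3')['frame']
cv2.imwrite('pics/c3.png',cv2.resize(b[180:280,360:460,::-1],(600,600),interpolation=cv2.INTER_CUBIC))
"
```

```text
t 6.25 pos [0.5338 0.3086 0.1111] j [0.52 0.53 0.12 1.14 0.01 1.85] w 0.0227 F [ 0.9 -4.4  0.1] head 0.24 toolx [ 0.006  0.016 -1.   ]
shift in tool [-0.0009 -0.0586  0.0975]
theta 116.52763253401547 r 0.059562758341769065
[0.0002, 0.0076, -0.0012]
[0.0002, 0.0077, -0.0001]
[0.0002, 0.0076, 0.001]
[0.0002, 0.0074, 0.002]
[0.0002, 0.0071, 0.003]
[0.0001, 0.0066, 0.004]
[0.0001, 0.0059, 0.0049]
[0.0001, 0.0052, 0.0056]
```

View pics/c3.png

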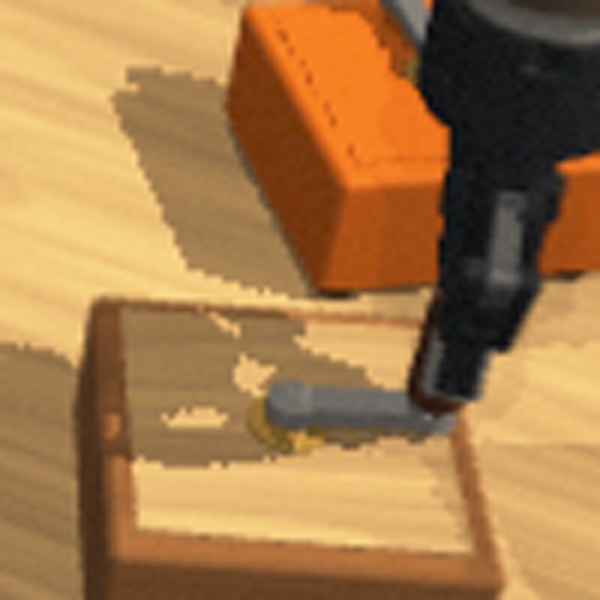

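The crank arm now points right in the crop, with the hub at (290,400) and the grip at (430,390) still between the fingers. I'll refit the centre from the measured TCP points.

```bash
cat >> h.py <<'E'
from scipy.optimize import least_squares
P=[(.5093,.235),(.5041,.2662),(.5338,.3086)]
def fit(P):
    P=np.array(P); s=least_squares(lambda c:np.hypot(*(P-c).T)-.055,[.56,.255]);print('centre',s.x,'res',s.fun.round(4));return s.x
E
python3 -c "
from h import *
plan(fit(P),8,8)"
```

```text
centre [0.55861795 0.25947522] res [ 0.0001 -0.0001  0.    ]
theta 114.95587936523418 r 0.05499546555830145
[0.0002, 0.0076, -0.001]
[0.0002, 0.0077, 0.0001]
[0.0002, 0.0076, 0.0012]
[0.0002, 0.0073, 0.0022]
[0.0002, 0.007, 0.0032]
[0.0002, 0.0065, 0.0042]
[0.0001, 0.0058, 0.005]
[0.0001, 0.0051, 0.0058]
```

{"api": "arm_command", "payload": {
  "motion": [
    {"x":0,"y":0.0076,"z":-0.001,"roll":0,"fingers":0},
    {"x":0,"y":0.0077,"z":0.0001,"roll":0,"fingers":0},
    {"x":0,"y":0.0076,"z":0.0012,"roll":0,"fingers":0},
    {"x":0,"y":0.0073,"z":0.0022,"roll":0,"fingers":0},
    {"x":0,"y":0.007,"z":0.0032,"roll":0,"fingers":0},
    {"x":0,"y":0.0065,"z":0.0042,"roll":0,"fingers":0},
    {"x":0,"y":0.0058,"z":0.005,"roll":0,"fingers":0}
  ]
}}

```text
clock: 6.88
eef_pos: [0.59, 0.3047, 0.111]
tool_rot: [0.441, 0.557, -0.433, 0.555]
ft_force: [-4.8, -4.8, 3.1]
grip_width: 0.0225
```

```bash
python3 -c "
from h import *
to([.5,.2,.11])
P.append(get_obs()['eef_pos'][:2])
plan(fit(P),8,8)"
```

```text
t 6.88 pos [0.59   0.3047 0.111 ] j [0.47 0.63 0.28 1.22 0.01 1.81] w 0.0225 F [-4.8 -4.8  3.1] head 0.238 toolx [ 0.005  0.012 -1.   ]
shift in tool [-0.0006 -0.1121  0.0805]
centre [0.55862716 0.25949841] res [ 0.0001 -0.0001  0.      0.    ]
theta 55.27051583529675 r 0.05502706716581322
[0.0001, 0.0047, 0.0061]
[0.0001, 0.0038, 0.0067]
[0.0001, 0.0028, 0.0071]
[0.0001, 0.0018, 0.0075]
[0.0001, 0.0008, 0.0076]
[0.0, -0.0003, 0.0077]
[0.0, -0.0014, 0.0075]
[0.0, -0.0024, 0.0073]
```

The fit holds to 0.1 mm, so I carry on round.

{"api": "arm_command", "payload": {
  "motion": [
    {"x":0,"y":0.0047,"z":0.0061,"roll":0,"fingers":0},
    {"x":0,"y":0.0038,"z":0.0067,"roll":0,"fingers":0},
    {"x":0,"y":0.0028,"z":0.0071,"roll":0,"fingers":0},
    {"x":0,"y":0.0018,"z":0.0075,"roll":0,"fingers":0},
    {"x":0,"y":0.0008,"z":0.0076,"roll":0,"fingers":0},
    {"x":0,"y":-0.0003,"z":0.0077,"roll":0,"fingers":0},
    {"x":0,"y":-0.0014,"z":0.0075,"roll":0,"fingers":0},
    {"x":0,"y":-0.0024,"z":0.0073,"roll":0,"fingers":0}
  ]
}}

```text
clock: 7.55
eef_pos: [0.6131, 0.2514, 0.1111]
tool_rot: [0.442, 0.562, -0.43, 0.551]
ft_force: [-5.6, 1.5, 2.9]
grip_width: 0.0225
```

```bash
python3 -c "
from h import *
to([.5,.2,.11])
P+=[(.59,.3047)];P.append(get_obs()['eef_pos'][:2])
plan(fit(P),8,8)"
```

```text
t 7.55 pos [0.6131 0.2514 0.1111] j [0.38 0.63 0.28 1.22 0.02 1.71] w 0.0225 F [-5.6  1.5  2.9] head 0.241 toolx [-0.003  0.023 -1.   ]
shift in tool [ 0.0002 -0.1221  0.0229]
centre [0.55864454 0.25948898] res [ 0.0001 -0.      0.      0.      0.    ]
theta 351.5758789751987 r 0.05504026579142801
[-0.0, -0.0034, 0.0069]
[-0.0, -0.0043, 0.0063]
[-0.0, -0.0052, 0.0057]
[0.0, -0.0059, 0.0049]
[0.0, -0.0065, 0.004]
[0.0, -0.007, 0.0031]
[0.0001, -0.0074, 0.0021]
[0.0001, -0.0076, 0.001]
```

{"api": "arm_command", "payload": {
  "motion": [
    {"x":0,"y":-0.0034,"z":0.0069,"roll":0,"fingers":0},
    {"x":0,"y":-0.0043,"z":0.0063,"roll":0,"fingers":0},
    {"x":0,"y":-0.0052,"z":0.0057,"roll":0,"fingers":0},
    {"x":0,"y":-0.0059,"z":0.0049,"roll":0,"fingers":0},
    {"x":0,"y":-0.0065,"z":0.004,"roll":0,"fingers":0},
    {"x":0,"y":-0.007,"z":0.0031,"roll":0,"fingers":0},
    {"x":0,"y":-0.0074,"z":0.0021,"roll":0,"fingers":0},
    {"x":0,"y":-0.0076,"z":0.001,"roll":0,"fingers":0}
  ]
}}

```text
clock: 8.22
eef_pos: [0.5758, 0.2072, 0.1112]
tool_rot: [0.446, 0.563, -0.425, 0.551]
ft_force: [-0.5, 5.0, 0.9]
grip_width: 0.0224
```

```bash
python3 -c "
from h import *
to([.5,.2,.11])
P+=[(.59,.3047),(.6131,.2514)];P.append(get_obs()['eef_pos'][:2])
plan(fit(P),9,8)"
```

```text
t 8.22 pos [0.5758 0.2072 0.1112] j [0.33 0.52 0.1  1.13 0.03 1.66] w 0.0224 F [-0.5  5.   0.9] head 0.244 toolx [ 0.006  0.034 -0.999]
shift in tool [ 0.0005 -0.0753 -0.0113]
centre [0.55865081 0.25947691] res [ 0.0001 -0.      0.0001  0.      0.      0.    ]
theta 288.1394525533027 r 0.05501840700118357
[0.0, -0.0077, 0.0]
[0.0001, -0.0076, -0.001]
[0.0001, -0.0074, -0.0021]
[0.0001, -0.007, -0.0031]
[0.0002, -0.0065, -0.004]
[0.0002, -0.0059, -0.0049]
[0.0002, -0.0052, -0.0057]
[0.0003, -0.0043, -0.0063]
[0.0003, -0.0034, -0.0069]
```

{"api": "arm_command", "payload": {
  "motion": [
    {"x":0,"y":-0.0077,"z":0,"roll":0,"fingers":0},
    {"x":0,"y":-0.0076,"z":-0.001,"roll":0,"fingers":0},
    {"x":0,"y":-0.0074,"z":-0.0021,"roll":0,"fingers":0},
    {"x":0,"y":-0.007,"z":-0.0031,"roll":0,"fingers":0},
    {"x":0,"y":-0.0065,"z":-0.004,"roll":0,"fingers":0},
    {"x":0,"y":-0.0059,"z":-0.0049,"roll":0,"fingers":0},
    {"x":0,"y":-0.0052,"z":-0.0057,"roll":0,"fingers":0},
    {"x":0,"y":-0.0043,"z":-0.0063,"roll":0,"fingers":0}
  ]
}}

```text
clock: 8.88
eef_pos: [0.5198, 0.2206, 0.1112]
tool_rot: [0.45, 0.559, -0.422, 0.554]
ft_force: [3.0, 2.4, -2.8]
grip_width: 0.0226
```

```bash
python3 -c "
from h import *
to([.5093,.235,.111])
plan(np.array([.55865,.25948]),3,6)"
```

```text
t 8.88 pos [0.5198 0.2206 0.1112] j [ 0.39  0.42 -0.06  1.06  0.02  1.72] w 0.0226 F [ 3.   2.4 -2.8] head 0.241 toolx [ 0.019  0.035 -0.999]
shift in tool [ 0.0005 -0.0067 -0.0165]
theta 225.01561062799766 r 0.05498166838638278
[0.0005, -0.0027, -0.0051]
[0.0005, -0.0022, -0.0053]
[0.0005, -0.0016, -0.0055]
```

{"api": "arm_command", "payload": {
  "motion": [
    {"x":0,"y":-0.0028,"z":-0.0052,"roll":0,"fingers":0},
    {"x":0,"y":-0.0022,"z":-0.0055,"roll":0,"fingers":0},
    {"x":0,"y":-0.0017,"z":-0.0057,"roll":0,"fingers":0},
    {"x":0,"y":0,"z":0,"roll":0,"fingers":0}
  ]
}}

```text
clock: 9.22
eef_pos: [0.5087, 0.2367, 0.1111]
tool_rot: [0.45, 0.558, -0.422, 0.556]
ft_force: [2.8, 0.8, -1.6]
grip_width: 0.0229
```

```bash
python3 -c "
from h import *
to([.5093,.235,.111])
plan(np.array([.55865,.25948]),1,1)
b=snap('scene','s4')['frame'];a=cv2.imread('pics/s2.png')
cv2.imwrite('pics/c4.png',cv2.resize(np.hstack([a[215:275,380:440],b[215:275,380:440,::-1]]),(800,400),interpolation=cv2.INTER_CUBIC))
"
```

```text
t 9.22 pos [0.5087 0.2367 0.1111] j [ 0.42  0.41 -0.08  1.05  0.02  1.75] w 0.0229 F [ 2.8  0.8 -1.6] head 0.242 toolx [ 0.022  0.032 -0.999]
shift in tool [0.0001 0.0002 0.0018]
theta 204.53362707029856 r 0.05494978091215832
[0.0011, -0.0002, -0.0009]
```

View pics/c4.png

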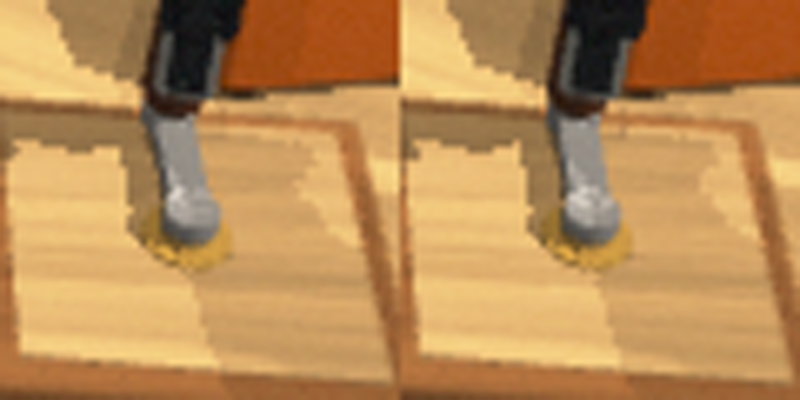

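The TCP went 1.8 mm (1.9°) past the start, so I ease it back while still holding.

{"api": "arm_command", "payload": {
  "motion": [
    {"x":0,"y":0.0002,"z":0.0018,"roll":0,"fingers":0},
    {"x":0,"y":0,"z":0,"roll":0,"fingers":0},
    {"x":0,"y":0,"z":0,"roll":0,"fingers":0}
  ]
}}

```text
clock: 9.52
eef_pos: [0.5095, 0.235, 0.1111]
tool_rot: [0.449, 0.558, -0.422, 0.556]
ft_force: [3.7, 2.6, -1.6]
grip_width: 0.0225
```

```bash
python3 -c "
from h import *
to([.5093,.235,.111])
plan(np.array([.55865,.25948]),1,1)
b=snap('scene','s5')['frame'];a=cv2.imread('pics/scene0.png')
cv2.imwrite('pics/c5.png',cv2.resize(np.hstack([a[215:275,380:440],b[215:275,380:440,::-1]]),(800,400),interpolation=cv2.INTER_CUBIC))
"
```

```text
t 9.52 pos [0.5095 0.235  0.1111] j [ 0.42  0.41 -0.07  1.05  0.02  1.75] w 0.0225 F [ 3.7  2.6 -1.6] head 0.242 toolx [ 0.022  0.032 -0.999]
shift in tool [ 0.0001 -0.0002 -0.0001]
theta 206.49594198151308 r 0.05494871212945605
[0.0012, -0.0002, -0.0009]
```

View pics/c5.png

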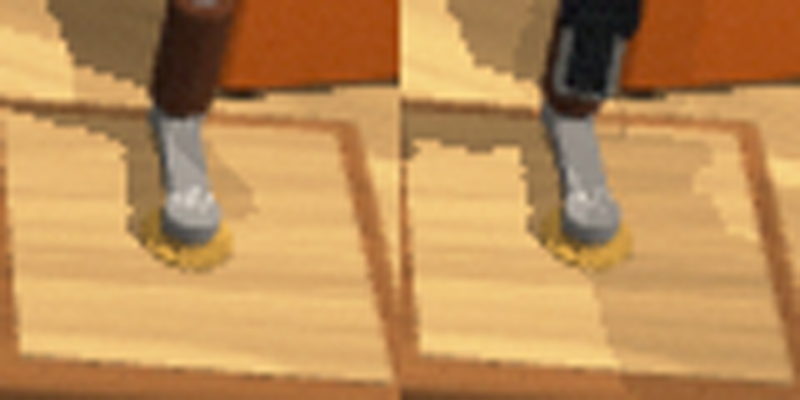

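The grasp itself seems to have nudged the crank slightly before the turn: the arm's edge was at 152 in the first picture and is at 145 now. I'll measure this across the pictures.

```bash
python3 -c "
from h import *
for n in ('scene0','s1','s2','s4','s5'):
    a=cv2.imread(f'pics/{n}.png').astype(int)
    r=[]
    for v in range(233,246):
        row=a[v,395:420]; sat=row.max(1)-row.min(1)
        w=np.clip(1-sat/35.,0,1)*(row.max(1)>60); r.append((w*np.arange(395,420)).sum()/w.sum())
    print(n,np.round(r,2),np.round(np.polyfit(np.arange(13),r,1),3))
"
```

```text
scene0 [405.71 405.92 406.32 406.32 406.46 406.3  406.71 407.2  407.07 407.33
 407.3  407.68 407.84] [1.6900e-01 4.0577e+02]
s1 [405.65 405.97 406.44 406.34 406.38 406.29 406.78 407.21 407.19 407.22
 407.32 407.64 407.89] [1.68000e-01 4.05788e+02]
s2 [404.68 405.   405.4  405.29 405.81 406.18 406.15 406.34 406.62 406.94
 407.21 407.41 407.96] [2.51000e-01 4.04724e+02]
s4 [405.27 405.3  406.17 406.16 406.33 406.28 406.35 406.85 407.19 407.41
 407.18 407.55 407.92] [2.05000e-01 4.05385e+02]
s5 [404.83 404.98 405.41 405.29 405.83 406.17 406.07 406.3  406.64 407.01
 407.15 407.33 407.91] [2.42000e-01 4.04771e+02]
```

The picture slopes put the true start about 2.9° (2.8 mm) clockwise of here; closing the jaws had nudged it back. I move on to that point.

{"api": "arm_command", "payload": {
  "motion": [
    {"x":0,"y":-0.0005,"z":-0.0028,"roll":0,"fingers":0},
    {"x":0,"y":0,"z":0,"roll":0,"fingers":0},
    {"x":0,"y":0,"z":0,"roll":0,"fingers":0}
  ]
}}

```text
clock: 9.82
eef_pos: [0.5086, 0.2369, 0.1111]
tool_rot: [0.45, 0.557, -0.423, 0.556]
ft_force: [3.6, 2.0, -2.6]
grip_width: 0.0223
```

```bash
cat > sl.py <<'E'
from h import *
def sl(n):
    a=cv2.imread(f'pics/{n}.png').astype(int)
    r=[]
    for v in range(233,246):
        row=a[v,395:420]; sat=row.max(1)-row.min(1)
        w=np.clip(1-sat/35.,0,1)*(row.max(1)>60); r.append((w*np.arange(395,420)).sum()/w.sum())
    print(n,np.round(np.polyfit(np.arange(13),r,1),3))
E
python3 -c "
from sl import *
to([.5093,.235,.111])
plan(np.array([.55865,.25948]),1,1)
snap('scene','s6');sl('s6')
"
```

```text
t 9.82 pos [0.5086 0.2369 0.1111] j [ 0.43  0.41 -0.07  1.05  0.02  1.76] w 0.0223 F [ 3.6  2.  -2.6] head 0.241 toolx [ 0.022  0.031 -0.999]
shift in tool [0.0001 0.0003 0.002 ]
theta 204.29316321542026 r 0.054956449431022784
[0.0011, -0.0002, -0.0009]
s6 [1.95000e-01 4.05463e+02]
```

Still about 1° short, so one more small step.

{"api": "arm_command", "payload": {
  "motion": [
    {"x":0,"y":-0.0002,"z":-0.0014,"roll":0,"fingers":0},
    {"x":0,"y":0,"z":0,"roll":0,"fingers":0}
  ]
}}

```text
clock: 10.03
eef_pos: [0.5081, 0.2379, 0.1111]
tool_rot: [0.45, 0.557, -0.423, 0.556]
ft_force: [4.2, 2.6, -2.1]
grip_width: 0.0224
```

```bash
python3 -c "
from sl import *
to([.5093,.235,.111])
plan(np.array([.55865,.25948]),1,1)
snap('scene','s7');sl('s7')
"
```

```text
t 10.03 pos [0.5081 0.2379 0.1111] j [ 0.43  0.41 -0.07  1.05  0.02  1.76] w 0.0224 F [ 4.2  2.6 -2.1] head 0.24 toolx [ 0.022  0.031 -0.999]
shift in tool [0.0001 0.0005 0.0031]
theta 203.10735958428555 r 0.05495305982643016
[0.0011, -0.0002, -0.0009]
s7 [1.69000e-01 4.05894e+02]
```

This matches the initial picture (slope 0.169). Now I release.

{"api": "arm_command", "payload": {
  "motion": [
    {"x":0,"y":0,"z":0,"roll":0,"fingers":0.4},
    {"x":0,"y":0,"z":0,"roll":0,"fingers":0.6},
    {"x":0,"y":0,"z":0,"roll":0,"fingers":1},
    {"x":0,"y":0,"z":0,"roll":0,"fingers":1},
    {"x":0,"y":0,"z":0,"roll":0,"fingers":1},
    {"x":0,"y":0,"z":0,"roll":0,"fingers":1},
    {"x":0,"y":0,"z":0,"roll":0,"fingers":1},
    {"x":0,"y":0,"z":0,"roll":0,"fingers":1}
  ]
}}

```text
clock: 10.75
eef_pos: [0.506, 0.2368, 0.1119]
tool_rot: [0.449, 0.557, -0.424, 0.555]
ft_force: [0.1, -0.0, 0.3]
grip_width: 0.0852
```

```bash
python3 -c "
from sl import *
to([.508,.238,.17])
snap('scene','s8');sl('s8')
"
```

```text
t 10.75 pos [0.506  0.2368 0.1119] j [ 0.43  0.41 -0.08  1.05  0.02  1.76] w 0.0852 F [ 0.1 -0.   0.3] head 0.241 toolx [ 0.019  0.029 -0.999]
shift in tool [-0.058   0.0038 -0.002 ]
s8 [1.48000e-01 4.06015e+02]
```

{"api": "arm_command", "payload": {
  "motion": [
    {"x":-0.01,"y":0,"z":0,"roll":0,"fingers":1},
    {"x":-0.015,"y":0,"z":0,"roll":0,"fingers":1},
    {"x":-0.02,"y":0,"z":0,"roll":0,"fingers":1},
    {"x":-0.03,"y":0,"z":0,"roll":0,"fingers":1},
    {"x":-0.03,"y":0,"z":0,"roll":0,"fingers":1},
    {"x":-0.03,"y":0,"z":0,"roll":0,"fingers":1},
    {"x":0,"y":0,"z":0.03,"roll":0,"fingers":1},
    {"x":0,"y":0,"z":0.04,"roll":0,"fingers":1},
    {"x":0,"y":0,"z":0.04,"roll":0,"fingers":1},
    {"x":0,"y":0,"z":0.04,"roll":0,"fingers":1},
    {"x":0,"y":0,"z":0.04,"roll":0,"fingers":1},
    {"x":0,"y":0,"z":0.04,"roll":0,"fingers":1},
    {"x":0,"y":0,"z":0.04,"roll":0,"fingers":1},
    {"x":0,"y":0,"z":0.04,"roll":0,"fingers":1},
    {"x":0,"y":0,"z":0.03,"roll":0,"fingers":1},
    {"x":0,"y":0,"z":0,"roll":0,"fingers":1}
  ]
}}

```text
clock: 12.13
eef_pos: [0.5901, -0.109, 0.2589]
tool_rot: [0.449, 0.556, -0.418, 0.562]
ft_force: [-0.4, 0.4, -0.5]
grip_width: 0.0857
```

```bash
python3 -c "
from sl import *
to([.508,.238,.17])
b=snap('scene','s9')['frame'];sl('s9');t=snap('top','t9')['frame'];t0=cv2.imread('pics/top0.png');s0=cv2.imread('pics/scene0.png')
print('lamp diff',np.abs(s0[185:235,315:352].astype(int)-b[185:235,315:352,::-1]).mean())
top=np.hstack([t0[150:250,180:340],t[150:250,180:340,::-1]]);bot=np.hstack([s0[180:280,310:470],b[180:280,310:470,::-1]])
cv2.imwrite('pics/c9.png',cv2.resize(np.vstack([top,bot]),(800,500),interpolation=cv2.INTER_CUBIC))
"
```

```text
t 12.13 pos [ 0.5901 -0.109   0.2589] j [-0.2   0.41  0.32  1.45  0.04  1.12] w 0.0857 F [-0.4  0.4 -0.5] head 0.251 toolx [ 0.033  0.029 -0.999]
shift in tool [ 0.0962  0.0032 -0.3547]
s9 [1.5400e-01 4.0589e+02]
lamp diff 6.503783783783784
```

View pics/c9.png

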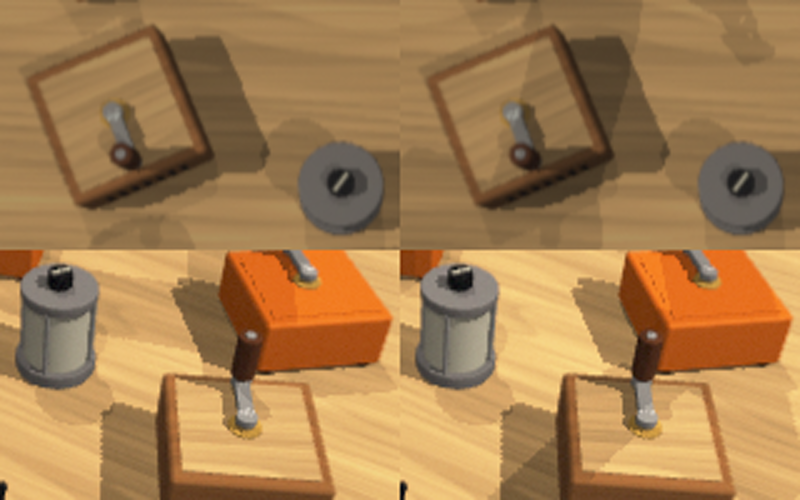

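The before and after crops agree. The grip cap is at (125,155) in the left one and at (525,155) in the right one, which is offset by 400. The lamp is in the same place at (340,185) and (740,185).

```bash
python3 -c "
from h import *
job_done()"
```

```text
the job is handed in; nothing more can be done
```

I gripped the wooden box's crank grip, swung it one full turn clockwise without letting go, and released it back where it started. I then backed the gripper away and handed the job in; it took about 12 s of the 48 s allowed.

- **Turn:** the gripper followed a 55 mm circle to within 0.1 mm. The wrist force readings at the end of each move stayed under 8 N, and the finger opening stayed at 22–23 mm, so the grip was held throughout.
- **End position:** closing the fingers had nudged the crank about 3° counter-clockwise before the turn. I also went slightly past the grasp point, eased back about 2°, then moved forward about 3° to match the first picture. After release the crank arm is within roughly 0.5–1° of where it began.
- **Lamp:** it sits in the same place in the before and after pictures. The only difference I could see there was the robot's shadow.

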